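# Change the guide comb on the barber's clipper

## Robot

A 6-joint arm with a two-finger parallel gripper is mounted at the origin on the work surface. World frame = base frame: x ahead of the robot, y to its left, z up, the work surface at z = 0. Lengths are in m, angles in degrees, forces in N, time in s.
With the tool pointing down it reaches from about 0.4 to 0.825 m from the base axis. Payload 7 kg.
Tool frame: the origin (TCP) lies on the centre line of the jaws, within the pads' length; the fingertips stand 11 mm ahead of it and the grasp point (between the pads) lies 8 mm behind it; z points along the fingers, y is the direction in which the jaws open and shut (so a half turn about z gives the same grasp; the last joint's range is limited). The gripper opens to 88 mm and grips with 3 to 60 N. Pads are 19 mm wide; open, the fingers measure 130 mm over their backs; the gripper's body (78 mm by 193 mm) begins 47 mm behind the grasp point.
Start: joints at [-59.582, 20.546, 0.682, 0, -70.136, -16.507], TCP at [0.162, -0.655, 0.238] pointing down, gripper open.
Joint ranges: [-176.03, 176.03], [-82.01, 121.73], [-58.28, 71.71], [-173.87, 95.51], [-174.79, -0.11], [-173.66, 173.66]. Speed limits (degrees/s): [136.94, 136.94, 172.46, 180, 180, 180].

## Interface

Orientations are given as [roll, pitch, yaw] about the fixed x, y, z axes, in that order (R = Rz(yaw) Ry(pitch) Rx(roll)).
In Python, from plant import ctrl, cams, order gives the robot as it stands.
- The arm moves only by the tool jog_arm, never from a script. Its argument "motion" is a list of rows, each an object with "offset": the shift along the tool's x, y, z in mm, a list of three; "roll": the turn about the tool's z in rad; "hand": the finger opening in mm, from 0 to 87.6. A call has 1 to 20 rows; each row is the pose to reach, as a shift and turn from the pose commanded when the call began, along the tool's axes at that moment; what a row does not reach only later rows make up. A row lasts 1/12 s, in which the tool goes at most 41.7 mm and 7.16 degrees, less where a joint would pass 70% of its speed; a pose out of reach is approached as far as the arm can. A call with a gripper value outside its range is refused whole. The fingers move at their own pace and stop on an object; the grip force is fixed at half the most. Time passes only in rows, so rows that repeat a pose let the fingers close. It gives the time, the measured TCP pose, the force and the opening at its end, in the units of the state.
- ctrl.get_obs(): the state, without advancing time (a new reading comes with each control period).
- cams.snapshot(name): name is "scene" or "side" or "wrist"; returns a dict with "img" (384x512x3 uint8, red, green, blue), "K" (3x3 intrinsics, pixels), "cam_to_world" (4x4, takes a point from camera to world coordinates); the wrist camera has in their place "T_tool_cam" (4x4, takes a point from camera to tool coordinates, whose origin is the TCP and whose axes are the flange's). Camera axes: x right, y down, z forward; pixel columns grow to the right and rows downward; lengths in m; the calibration is good to about 2 mm. A picture is of the moment at which its call begins: read the wrist's pose just before it. There is no depth.
- order.close_job(): hands the job in, once; it reports no verdict.
The state is a dict: "clock": time; "joint_pos": joint angles; "qvel": joint speeds; "tau": joint torques, N m; "tool_pos": TCP position; "orientation": TCP orientation; "force": force on the tool from outside, world axes, zero at the start; "moment": the same for the moment, N m; "opening": finger opening in m.
Only numpy, scipy, OpenCV 4.12 (cv2) and the standard library are available. Lean on these libraries where they do the work, as an engineer would, in place of code of your own. Each camera call takes 0.05 s, during which the arm holds its last target. There are 200 camera calls.

## Task

Change the guide comb on the hair clipper: pull the short black comb straight up off the clipper head and set it down upright in the free pocket of the comb tray, then press the long red comb onto the head, toothed side to the clipper's front as the old one was, until it snaps fully home. Stop pushing once it has snapped, don't force it, and leave everything else where it is.

Things in the scene. Friction and masses are not known exactly. Their poses are not given: they have to be found in the camera images.
- clipper: Cordless hair clipper locked upright, blade up, in a black charging dock (104 x 96 mm foot) that is fixed to the table; it does not lift out or shift. Silver with a black display and switch panel, 178 mm high to the blade tip. Origin under the middle of the dock at table height, z up, +x is the clipper's front (switch, display and blade face).
- clipper_seat (a point): On the clipper's axis at the shoulder under its head, 150 mm above the table; axes as the clipper's. A comb is home when its rim rests on this shoulder (35 x 55 mm, a comb's outline): its listed point is then 22 mm above this one. The head (25 x 42 mm, narrowing to a blade tip 40 mm wide and 28 mm up) fits inside a comb with some 1.5 mm of play each way.
- catch_l (a joint): Sprung catch on the +y side of the head (m pushed in, 0 when free). Going on, comb ridges meet the catches 10 mm above home; resistance peaks at 8 to 10 N some 6 to 8 mm above home, ends at 4 mm, and the catches then draw the comb down home. Pulling off is alike: a peak of 8 to 10 N within 4 mm, free at 10 mm.
- catch_r (a joint): The same catch on the -y side of the head.
- comb_short_mid (a point): The short comb, at the start snapped on the clipper. Black plastic guide comb: a hollow cap open below, 33 mm deep (x), 55 mm wide (y), 36 mm high, 20 g. Grip: its two flat cheeks, outer faces 55 mm apart along y, from the rim to 30 mm up; inside each, 5 mm up, is a snap ridge. Point on the axis, 22 mm above the rim; z up, +x the toothed front.
- comb_long_mid (a point): The long comb, in a filled tray pocket (middle or +x end). Red plastic guide comb: a hollow cap open below, 33 mm deep (x), 55 mm wide (y), 48 mm high, 20 g. Grip: its two flat cheeks, outer faces 55 mm apart along y, from the rim to 30 mm up; inside each, 5 mm up, is a snap ridge. Point on the axis, 22 mm above the rim; z up, +x the toothed front.
- comb_long_front (a point): Middle of the long comb's toothed front face, 16.5 mm ahead (+x) of point comb_long_mid.
- comb_mid_mid (a point): The medium comb, in the other filled pocket; to be left alone. Yellow plastic guide comb: a hollow cap open below, 33 mm deep (x), 55 mm wide (y), 42 mm high, 20 g. Grip: its two flat cheeks, outer faces 55 mm apart along y, from the rim to 30 mm up; inside each, 5 mm up, is a snap ridge. Point on the axis, 22 mm above the rim; z up, +x the toothed front.
- free_pocket (a point): Middle of the floor of the empty pocket, at the -x end of the comb tray, 3 mm above the table; axes as the tray's. The tray is a fixed aluminium tray 190 (x) x 160 (y) mm with a 14 mm high rim and two 12 mm high dividers along y, giving three pockets in a row along x, each 59 (x) x 154 (y) mm, 62 mm apart.
- oil_bottle: Small white clipper-oil bottle with red nozzle, 26 mm across, 78 mm high, standing between tray and clipper. Origin at its foot.
- spray_bottle: Pale blue water spray bottle, black trigger head, 68 mm across, 171 mm high. Origin at its foot.
- neck_duster: Neck duster brush standing on its dark wooden handle, 68 mm across, 160 mm high. Origin at its foot.
- tin_blue: Blue wax tin, 75 mm across, 33 mm high. Origin under its centre.
- tin_silver: Silver wax tin, 75 mm across, 33 mm high. Origin under its centre.
- scissors: Steel hair scissors lying flat, about 180 mm long, 9 mm high. Origin under the pivot end; points lie along +x.
- styling_comb: Blue flat styling comb lying flat, 180 x 29 x 5 mm. Origin under its centre; long along x.
There are look-alikes about, which are no part of the job. Leave any blue or green look-alike of the part that bears comb_short_mid alone.

How it is judged (in metres and radians):
On the way, in this order (a step that is already met when the one before it is completed fails the run):
1. the short comb is off the clipper head ((z of comb_short_mid in the frame of clipper_seat above 0.055 m or horizontal distance between comb_short_mid and clipper_seat above 0.06 m)), for 0.1 s.
2. the short comb stands in the tray's free pocket (x of comb_short_mid in the frame of free_pocket between -0.016 and 0.016 m and y of comb_short_mid in the frame of free_pocket between -0.055 and 0.055 m and z of comb_short_mid in the frame of free_pocket between 0.018 and 0.026 m and angle between comb_short_mid's own z axis and vertical below 0.12 rad), for 0.1 s.
3. the long comb is snapped home on the clipper head, toothed side to the front (z of comb_long_mid in the frame of clipper_seat between 0.0195 and 0.024 m and horizontal distance between comb_long_mid and clipper_seat below 0.004 m and angle between the z axis of comb_long_mid and the z axis of clipper_seat, either way round below 0.07 rad and x of comb_long_front in the frame of clipper_seat above 0.012 m), for 0.3 s.
At the end, for the whole second after the job is handed in: The long red comb is snapped home on the clipper (rim within 2 mm of the shoulder, centred within 4 mm, square within 4 degrees, toothed side to the clipper's front) and the short black comb stands upright on the floor of the tray's free pocket; both are at rest (all of step 2 and all of step 3 and linear speed of each of comb_long, comb_short below 0.02 m/s); the robot touches nothing.
It fails at once if a comb is forced onto the clipper (more than 75 N of contact between comb and clipper) (contact force between any of comb_long, comb_short and clipper above 75 N).
It fails at once if the yellow comb or another bystander is shifted by more than 30 mm (distance of any of comb_mid_mid, tin_blue, tin_silver, scissors, styling_comb, spray_bottle, neck_duster, oil_bottle from where it was at the start of the episode above 0.03 m).
It fails at once if a bottle or the duster is knocked over (angle between any of spray_bottle, neck_duster, oil_bottle's own z axis and vertical above 0.5 rad).
It also fails if it takes over 48 s, if anything falls off the work surface, if the arm or the gripper's body presses on something with over 40 N, if the wrist force passes 120 N, or if a joint passes its speed limit or range.

## Working session

There is one attempt and no reset: what is moved stays moved. The work goes in short steps, Python scripts to look and compute and a tool call to move; the robot and the scene stay as the last step left them, time stands still between calls to the robot, and variables do not carry over. Pictures are saved under pics/ and viewed, about 8 in all and at most 12, crops included, and the job is handed in when it is done.

Besides the shell and the picture viewer there is one more tool, called after "Call:" as name(argument=value, ...), one argument or row to a line, values as JSON. jog_arm: Moves the arm, as the interface text tells. Its arguments: {"type":"object","properties":{"motion":{"type":"array"}},"required":["motion"]}

```bash
ls; mkdir -p pics
cat > h.py <<'E'
import numpy as np, cv2, pickle
from plant import ctrl, cams, order
from scipy.spatial.transform import Rotation as R
def Ttool(o):
    T=np.eye(4);T[:3,:3]=R.from_euler('xyz',o['orientation'],degrees=True).as_matrix();T[:3,3]=o['tool_pos'];return T
def snap(n,tag):
    o=ctrl.get_obs(); s=cams.snapshot(n)
    if n=='wrist': s['cam_to_world']=Ttool(o)@s['T_tool_cam']
    cv2.imwrite(f'pics/{tag}.png',s['img'][:,:,::-1]); pickle.dump({k:s[k] for k in('img','K','cam_to_world')},open(f'pics/{tag}.pkl','wb')); return s
def load(tag): return pickle.load(open(f'pics/{tag}.pkl','rb'))
def ray(s,uv):
    d=s['cam_to_world'][:3,:3]@np.linalg.solve(s['K'],[uv[0],uv[1],1.]);return s['cam_to_world'][:3,3],d/np.linalg.norm(d)
def onz(s,uv,z):
    c,d=ray(s,uv);return c+d*(z-c[2])/d[2]
def proj(s,p):
    T=np.linalg.inv(s['cam_to_world']);q=s['K']@(T[:3,:3]@np.asarray(p)+T[:3,3]);return q[:2]/q[2]
def tri(s1,u1,s2,u2):
    A=[];b=[]
    for s,u in((s1,u1),(s2,u2)):
        c,d=ray(s,u);P=np.eye(3)-np.outer(d,d);A.append(P);b.append(P@c)
    x=np.linalg.lstsq(np.vstack(A),np.hstack(b),rcond=None)[0];return x
E
python3 - <<'E'
from h import *
print(ctrl.get_obs())
ims=[]
for n in('scene','side','wrist'):
    s=snap(n,n+'0'); print(n,np.round(s['cam_to_world'],3).tolist(),s['K'].tolist())
    ims.append(s['img'])
E
```

```text
pics
{'clock': 0.0, 'joint_pos': array([-5.95828772e+01,  2.05904111e+01,  6.34789669e-01, -2.13255962e-02,
       -7.01347938e+01, -1.65061428e+01]), 'qvel': array([-0.02556044,  0.13498576,  0.02693951,  0.06418096,  0.08357566,
       -0.03663918]), 'tau': array([ 1.03608563e-03, -5.82722104e+01,  2.93054903e+01,  6.99698836e+00,
        7.00484510e-03, -2.01254147e-04]), 'tool_pos': array([ 0.16214579, -0.654761  ,  0.23663815]), 'orientation': array([ 1.79907614e+02, -6.46988595e-03, -1.66096277e+02]), 'force': array([ 0.3408579 , -0.35709912,  0.92122868]), 'moment': array([-0.00573188,  0.00316151, -0.01136528]), 'opening': 0.08772388818958327}
scene [[-0.028, 0.708, -0.706, 1.567], [1.0, 0.019, -0.021, 0.038], [-0.001, -0.706, -0.708, 1.065], [0.0, 0.0, 0.0, 1.0]] [[420.921513739001, 0.0, 249.73039460958753], [0.0, 420.921513739001, 194.84724673037547], [0.0, 0.0, 1.0]]
side [[-0.789, -0.405, 0.462, 0.156], [-0.614, 0.507, -0.605, 0.596], [0.011, -0.761, -0.648, 0.752], [0.0, 0.0, 0.0, 1.0]] [[354.89280498238554, 0.0, 256.07562165721686], [0.0, 354.89280498238554, 190.43146297549023], [0.0, 0.0, 1.0]]
wrist [[-0.241, 0.94, 0.241, 0.097], [0.971, 0.233, 0.061, -0.67], [0.001, 0.249, -0.969, 0.383], [0.0, 0.0, 0.0, 1.0]] [[308.96677301928554, 0.0, 248.01495404649665], [0.0, 308.96677301928554, 186.01402806632314], [0.0, 0.0, 1.0]]
```

View pics/scene0.png

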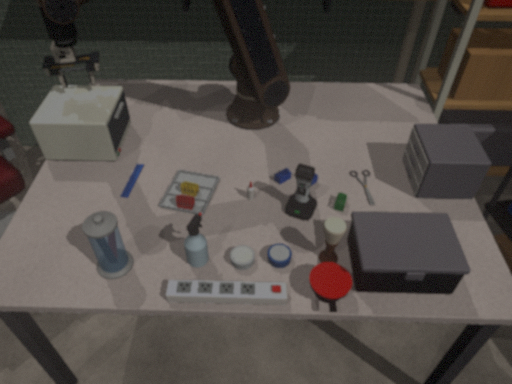

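View pics/side0.png

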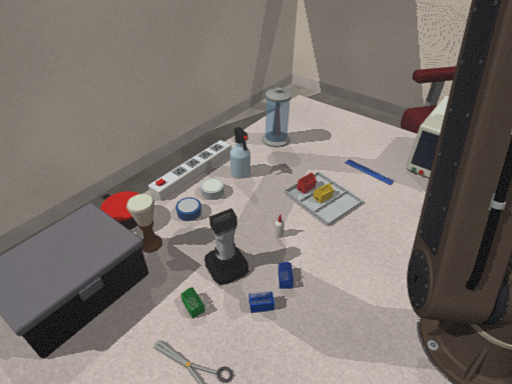

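Scene view: clipper with the black comb at (303,190). The tray is at (190,190), with yellow at (190,188), red at (186,201) and the free pocket at the far (robot) side. Look-alikes are blue (283,175), (313,178) and green (340,201). Next are enlarged crops for exact corners.

Run:
```python
from h import *
def crop(t,x,y,w,h,W,H):
    return cv2.resize(load(t)['img'][y:y+h,x:x+w],(W,H),interpolation=cv2.INTER_CUBIC)
a=crop('scene0',155,165,70,52,400,300);b=crop('scene0',270,160,70,60,400,300) if 0 else crop('scene0',268,163,70,52,400,300)
c=crop('side0',280,165,90,67,400,300);d=crop('side0',185,205,100,75,400,300)
cv2.imwrite('pics/c1.png',np.vstack([np.hstack([a,b]),np.hstack([c,d])])[:,:,::-1])
for t in('scene0','side0'):
    s=load(t);hsv=cv2.cvtColor(s['img'],cv2.COLOR_RGB2HSV)
    for n,lo,hi in(('red',170,6),('yel',20,32),('blue',108,125),('green',50,80)):
        h=hsv[...,0];m=((h>=lo)|(h<=hi)) if lo>hi else (h>=lo)&(h<=hi)
        m=(m&(hsv[...,1]>130)&(hsv[...,2]>60)).astype(np.uint8)
        N,_,st,ce=cv2.connectedComponentsWithStats(m)
        for i in range(1,N):
            if st[i,4]>40: print(t,n,st[i],np.round(ce[i],1),np.round(onz(s,ce[i],.027),3))
```

```text
scene0 red [489   0  23   6 134] [500.3   2.5] [-1.247  1.559  0.027]
scene0 red [  0 120   9  11  50] [  3.  125.6] [ 0.152 -1.033  0.027]
scene0 red [  0 166  14  17 149] [  4.9 174.3] [ 0.451 -0.893  0.027]
scene0 red [177 196  17  13 143] [185.3 200.9] [ 0.568 -0.214  0.027]
scene0 red [ 309  261   44   39 1268] [330.3 280. ] [0.874 0.25  0.027]
scene0 red [272 286   8   6  43] [275.9 288.4] [0.907 0.092 0.027]
scene0 yel [181 183  17  13 151] [189.3 188.3] [ 0.505 -0.208  0.027]
scene0 blue [124 166  18  30  82] [133.6 178.5] [ 0.46  -0.416  0.027]
side0 red [414  67  41  13 244] [433.8  71.7] [ 0.533 -1.425  0.027]
side0 red [404 106  31  23 301] [418.3 114.2] [ 0.44  -0.906  0.027]
side0 red [297 173  19  20 241] [306.2 182.8] [ 0.568 -0.212  0.027]
side0 red [100 191  39  31 670] [118.  205.3] [0.952 0.231 0.027]
side0 yel [314 183  19  20 247] [323.3 192.7] [ 0.501 -0.203  0.027]
side0 blue [346 160  46  24 174] [368.3 171.4] [ 0.436 -0.395  0.027]
side0 blue [176 200  25  19  57] [187.8 210.6] [0.773 0.118 0.027]
side0 blue [279 262  14  26 269] [285.3 275. ] [0.418 0.128 0.027]
side0 blue [249 293  25  19 310] [261.8 303.1] [0.417 0.226 0.027]
side0 green [182 288  22  29 260] [192.  301.9] [0.545 0.323 0.027]
```

View pics/c1.png

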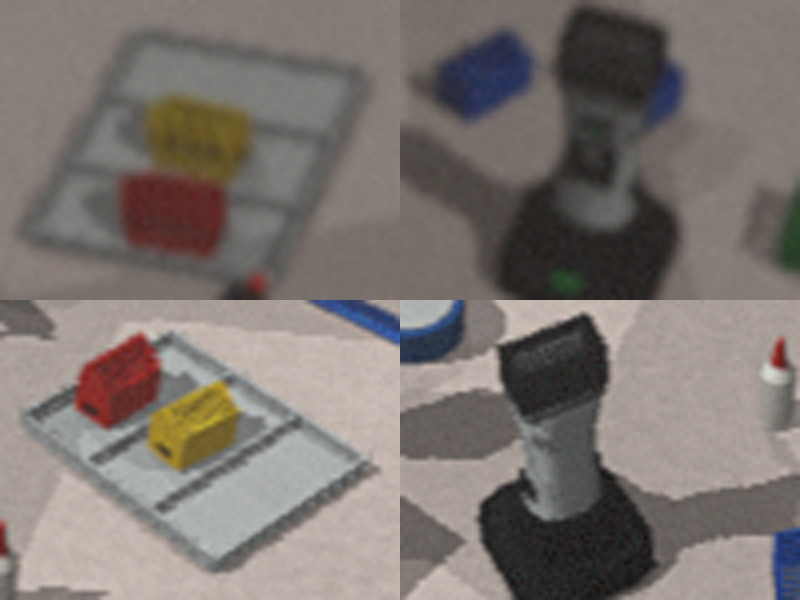

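The crop shows the black comb on the clipper head at scene px ≈(305,173) and side px ≈(223,222). The dock LED and display face the scene camera, so the front is about +x. The tray's empty pocket is nearest the robot, with yellow in the middle and red at the +x end. The blue and green look-alikes lie on the table and aren't mounted.

Run:
```python
from h import *
S=load('scene0');D=load('side0')
f1=lambda u,v:(155+u/5.714-.4,165+v/5.77-.4); f2=lambda u,v:(280+u/4.444-.4,165+(v-300)/4.478-.4)
f3=lambda u,v:(268+(u-400)/5.714-.4,163+v/5.77-.4); f4=lambda u,v:(185+(u-400)/4-.4,205+(v-300)/4-.4)
for n,q in(('sc',[onz(S,f1(*p),.014) for p in((130,32),(368,70),(270,290),(20,238))]),('sd',[onz(D,f2(*p),.014) for p in((375,468),(215,570),(22,415),(165,333))])):
    q=np.array(q);print(n,np.round(q[:,:2],3).tolist(),'mid',q.mean(0).round(3),'yaw from y-edges',[np.degrees(np.arctan2(-(b-a)[0],(b-a)[1])).round(1) for a,b in((q[0],q[1]),(q[3],q[2]))],'x',[np.degrees(np.arctan2((b-a)[1],(b-a)[0])).round(1) for a,b in((q[0],q[3]),(q[1],q[2]))])
print('comb mid',tri(S,f3(612,55),D,f4(553,365)))
for n,a,b in(('top?',(568,8),(500,345)),('topR',(665,28),(588,317)),):
    print(n,[onz(s,p,.18).round(3).tolist() for s,p in((S,f3(*a)),(D,f4(*b)))])
print('red',tri(S,(185.3,200.9),D,(306.2,182.8)),'yel',tri(S,(189.3,188.3),D,(323.3,192.7)))
print('oil nozzle side', onz(D,f4(780,345),.075), 'scene',onz(S,(253,184),.075))
```

```text
sc [[0.396, -0.268], [0.428, -0.109], [0.619, -0.152], [0.581, -0.307]] mid [ 0.506 -0.209  0.014] yaw from y-edges [np.float64(-11.4), np.float64(-13.6)] x [np.float64(-11.8), np.float64(-12.6)]
sd [[0.385, -0.257], [0.425, -0.101], [0.61, -0.15], [0.579, -0.299]] mid [ 0.5   -0.202  0.014] yaw from y-edges [np.float64(-14.2), np.float64(-11.9)] x [np.float64(-12.2), np.float64(-14.9)]
comb mid [0.56550758 0.18345424 0.16716337]
top? [[0.541, 0.159, 0.18], [0.591, 0.2, 0.18]]
topR [[0.557, 0.212, 0.18], [0.567, 0.151, 0.18]]
red [ 0.56845982 -0.21271437  0.02695252] yel [ 0.50221277 -0.20808798  0.02321804]
oil nozzle side [0.52249071 0.00879214 0.075     ] scene [0.52769406 0.01808158 0.075     ]
```

Call:
jog_arm(
  motion=[
    {"offset": [-300, 360, -62], "roll": 0.54, "hand": 87},
    {"offset": [-300, 360, -62], "roll": 0.54, "hand": 87},
    {"offset": [-300, 360, -62], "roll": 0.54, "hand": 87},
    {"offset": [-300, 360, -62], "roll": 0.54, "hand": 87},
    {"offset": [-300, 360, -62], "roll": 0.54, "hand": 87},
    {"offset": [-300, 360, -62], "roll": 0.54, "hand": 87},
    {"offset": [-300, 360, -62], "roll": 0.54, "hand": 87},
    {"offset": [-300, 360, -62], "roll": 0.54, "hand": 87},
    {"offset": [-300, 360, -62], "roll": 0.54, "hand": 87},
    {"offset": [-300, 360, -62], "roll": 0.54, "hand": 87},
    {"offset": [-300, 360, -62], "roll": 0.54, "hand": 87},
    {"offset": [-300, 360, -62], "roll": 0.54, "hand": 87},
  ],
)

```text
clock: 1.15
tool_pos: [0.368, -0.2306, 0.3005]
orientation: [180.0, 0.1, 163.1]
force: [1.1, 0.3, 0.4]
opening: 0.0868
```

```bash
python3 -c "
from h import *
snap('wrist','w1')"
```

Call:
jog_arm(
  motion=[
    {"offset": [-68, 453, 0], "roll": 0, "hand": 87},
    {"offset": [-68, 453, 0], "roll": 0, "hand": 87},
    {"offset": [-68, 453, 0], "roll": 0, "hand": 87},
    {"offset": [-68, 453, 0], "roll": 0, "hand": 87},
    {"offset": [-68, 453, 0], "roll": 0, "hand": 87},
    {"offset": [-68, 453, 0], "roll": 0, "hand": 87},
    {"offset": [-68, 453, 0], "roll": 0, "hand": 87},
    {"offset": [-68, 453, 0], "roll": 0, "hand": 87},
    {"offset": [-68, 453, 0], "roll": 0, "hand": 87},
    {"offset": [-68, 453, 0], "roll": 0, "hand": 87},
    {"offset": [-68, 453, 0], "roll": 0, "hand": 87},
    {"offset": [-68, 453, 0], "roll": 0, "hand": 87},
    {"offset": [-68, 453, 0], "roll": 0, "hand": 87},
    {"offset": [-68, 453, 0], "roll": 0, "hand": 87},
  ],
)

```text
clock: 2.37
tool_pos: [0.5643, 0.1796, 0.2988]
orientation: [-179.9, -0.1, 163.0]
force: [-0.3, -0.1, 0.6]
opening: 0.0873
```

```bash
python3 -c "
from h import *
a=load('w1')['img'];b=snap('wrist','w2')['img']
print(ctrl.get_obs()['tool_pos'],ctrl.get_obs()['orientation'])
cv2.imwrite('pics/c2.png',np.vstack([np.hstack([cv2.resize(a[::2,::2],(256,192))[:, :, ::-1],np.zeros((192,256,3),np.uint8)]),b[:,:,::-1]]))"
```

```text
[0.56422395 0.1790206  0.29928278] [-1.79964417e+02 -3.02750337e-02  1.62961504e+02]
```

View pics/c2.png

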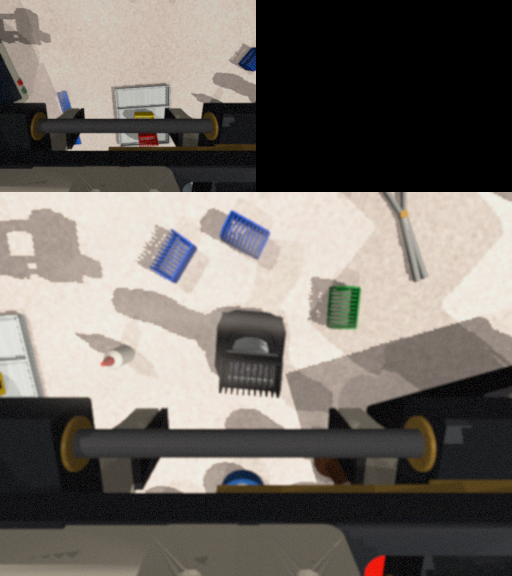

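The wrist view shows the black comb centred at about px (251,165), with teeth toward the image bottom (+x, front). Blue (172,62), (245,42) and green (343,115) are look-alikes lying on the table. Next I measure its edges.

Run:
```python
from h import *
s=load('w2');im=s['img'];g=im.max(2)
for r in range(112,212,6):
    c=np.where(g[r,195:310]<75)[0]+195
    print(r,(c.min(),c.max(),len(c)) if len(c) else None)
L=[];Rr=[]
for r in range(140,186):
    c=np.where(g[r,200:300]<75)[0]+200;L.append((r,c.min()-.5));Rr.append((r,c.max()+.5))
for n,q in(('L',L),('R',Rr)):
    q=np.array(q);k=np.polyfit(q[:,0],q[:,1],1);print(n,k, [onz(s,(np.polyval(k,r),r),.18).round(4).tolist() for r in(140,165,185)])
cv2.imwrite('pics/c3.png',cv2.resize(im[100:220,180:320],(700,600),interpolation=cv2.INTER_CUBIC)[:,:,::-1])
print('TCP',proj(s,[.5642,.179,.2993]),'cam',s['cam_to_world'].round(3).tolist())
```

```text
112 None
118 None
124 None
130 None
136 (np.int64(219), np.int64(245), 14)
142 (np.int64(218), np.int64(283), 66)
148 (np.int64(217), np.int64(283), 39)
154 (np.int64(217), np.int64(282), 31)
160 (np.int64(217), np.int64(282), 33)
166 (np.int64(217), np.int64(281), 65)
172 (np.int64(219), np.int64(281), 34)
178 (np.int64(251), np.int64(280), 18)
184 (np.int64(222), np.int64(280), 24)
190 (np.int64(221), np.int64(279), 38)
196 (np.int64(220), np.int64(279), 33)
202 (np.int64(277), np.int64(278), 2)
208 None
L [  0.1978415  186.69858156] [[0.5183, 0.1643, 0.18], [0.5401, 0.1615, 0.18], [0.5582, 0.1592, 0.18]]
R [-6.14246068e-02  2.91872803e+02] [[0.5354, 0.2205, 0.18], [0.5559, 0.2135, 0.18], [0.5729, 0.2077, 0.18]]
TCP [245.19201929 242.15437571] cam [[0.292, 0.927, 0.237, 0.501], [0.956, -0.282, -0.074, 0.2], [-0.002, 0.248, -0.969, 0.445], [0.0, 0.0, 0.0, 1.0]]
```

View pics/c3.png

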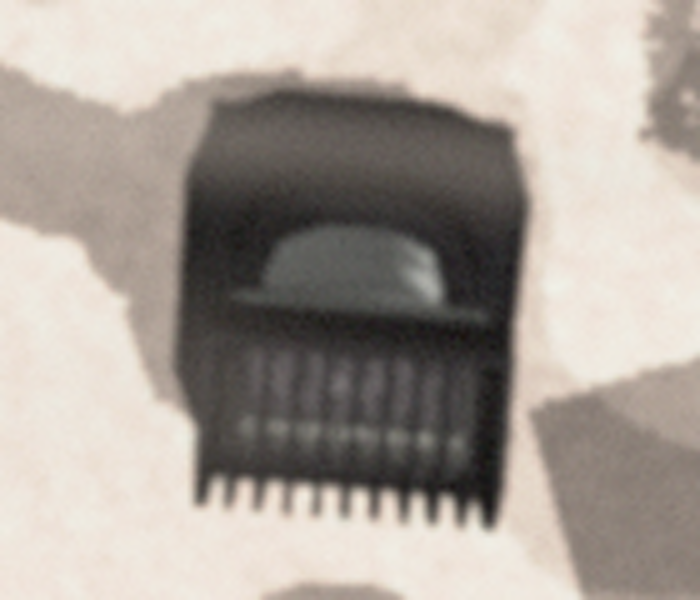

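Run:
```python
from h import *
s=load('w2');f=lambda u,v:(180+u/5-.4,100+v/5-.4)
for z in(.15,.165,.18,.186):
    for n,a,b in(('tips',(197,505),(497,527)),('back',(230,295),(490,320))):
        p,q=onz(s,f(*a),z),onz(s,f(*b),z);d=q-p
        print(z,n,((p+q)/2).round(4),'w',np.linalg.norm(d).round(4),'yaw',np.degrees(np.arctan2(-d[0],d[1])).round(1))
S=load('scene0');D=load('side0')
```

```text
0.15 tips [0.5897 0.1735 0.15  ] w 0.0602 yaw -21.3
0.15 back [0.55   0.1882 0.15  ] w 0.0505 yaw -22.5
0.165 tips [0.5851 0.1749 0.165 ] w 0.0571 yaw -21.3
0.165 back [0.5475 0.1888 0.165 ] w 0.0479 yaw -22.5
0.18 tips [0.5806 0.1762 0.18  ] w 0.0541 yaw -21.3
0.18 back [0.545  0.1894 0.18  ] w 0.0454 yaw -22.5
0.186 tips [0.5788 0.1768 0.186 ] w 0.0529 yaw -21.3
0.186 back [0.544  0.1897 0.186 ] w 0.0443 yaw -22.5
```

Call:
jog_arm(
  motion=[
    {"offset": [-1, 3, 40], "roll": 0.079, "hand": 87},
    {"offset": [-1, 3, 70], "roll": 0.079, "hand": 87},
    {"offset": [-1, 3, 95], "roll": 0.079, "hand": 87},
    {"offset": [-1, 3, 115], "roll": 0.079, "hand": 87},
    {"offset": [-1, 3, 128], "roll": 0.079, "hand": 87},
    {"offset": [-1, 3, 135], "roll": 0.079, "hand": 87},
    {"offset": [-1, 3, 135], "roll": 0.079, "hand": 62},
    {"offset": [-1, 3, 135], "roll": 0.079, "hand": 62},
    {"offset": [-1, 3, 135], "roll": 0.079, "hand": 62},
    {"offset": [-1, 3, 135], "roll": 0.079, "hand": 62},
  ],
)

```text
clock: 3.25
tool_pos: [0.567, 0.1823, 0.166]
orientation: [179.9, 0.1, 158.4]
force: [-0.8, 0.1, 0.8]
opening: 0.0663
```

```bash
python3 -c "
from h import *
o=ctrl.get_obs();print(o['force'],o['moment'],o['opening'],o['tool_pos'])
b=snap('wrist','w3')['img'];cv2.imwrite('pics/c4.png',cv2.resize(b[150:330,120:380],(780,540),interpolation=2)[:,:,::-1])"
```

```text
[-0.80279794  0.13151254  0.8489103 ] [-0.06608843  0.02087016 -0.03659445] 0.06629346143078127 [0.567031   0.18233396 0.16599893]
```

View pics/c4.png

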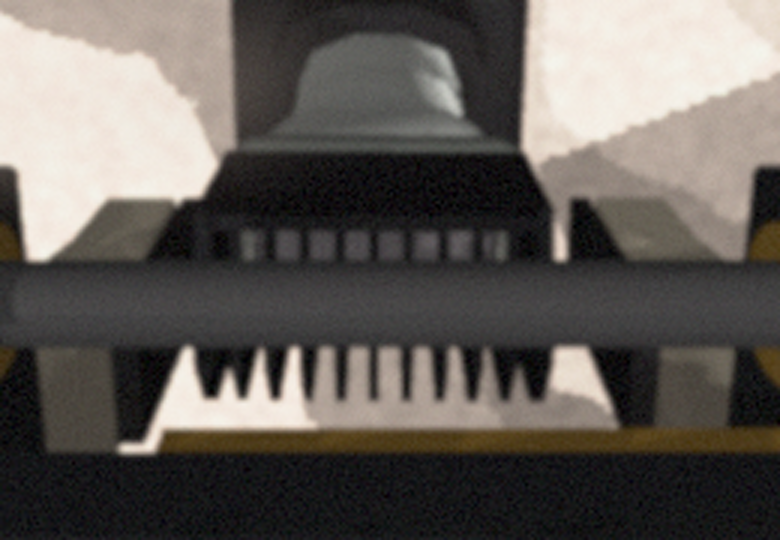

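The comb sits squarely between the pads (comb edges at crop x≈200 to 550), with its rear rim parallel to the jaws. I'll close the jaws.

Call:
jog_arm(
  motion=[
    {"offset": [0, 0, 0], "roll": 0, "hand": 58},
    {"offset": [0, 0, 0], "roll": 0, "hand": 56},
    {"offset": [0, 0, 0], "roll": 0, "hand": 54},
    {"offset": [0, 0, 0], "roll": 0, "hand": 50},
    {"offset": [0, 0, 0], "roll": 0, "hand": 45},
    {"offset": [0, 0, 0], "roll": 0, "hand": 45},
    {"offset": [0, 0, 0], "roll": 0, "hand": 45},
    {"offset": [0, 0, 0], "roll": 0, "hand": 45},
  ],
)

```text
clock: 3.97
tool_pos: [0.5661, 0.1812, 0.165]
orientation: [-179.9, 0.0, 158.4]
force: [-2.2, -5.3, 5.2]
opening: 0.0549
```

```bash
python3 -c "
from h import *
o=ctrl.get_obs();print(o['force'],o['moment'],o['opening'],o['tool_pos'],o['orientation'])"
```

```text
[-2.16947959 -5.27979307  5.19097334] [-1.84176295  0.73548896 -0.09772001] 0.05486297772151525 [0.56610722 0.18118344 0.16504916] [-1.79906528e+02  1.54473595e-04  1.58442469e+02]
```

Call:
jog_arm(
  motion=[
    {"offset": [0, -1, 0], "roll": 0, "hand": 45},
    {"offset": [0, -1, 0], "roll": 0, "hand": 45},
    {"offset": [0, -1, 0], "roll": 0, "hand": 45},
  ],
)

```text
clock: 4.22
tool_pos: [0.5661, 0.1811, 0.165]
orientation: [-180.0, 0.0, 158.5]
force: [-2.1, -1.6, 5.2]
opening: 0.0548
```

```bash
python3 -c "
from h import *
o=ctrl.get_obs();print(o['force'],o['moment'],o['opening'],o['tool_pos'],o['orientation'])"
```

```text
[-2.1188511  -1.60222093  5.16550466] [-0.96234621  0.73926995 -0.05075944] 0.05483529270791826 [0.5661163  0.181117   0.16504774] [-1.79994945e+02  2.06121103e-02  1.58455316e+02]
```

Call:
jog_arm(
  motion=[
    {"offset": [0, -0.5, -2], "roll": 0, "hand": 45},
    {"offset": [0, -0.5, -4], "roll": 0, "hand": 45},
    {"offset": [0, -0.5, -6], "roll": 0, "hand": 45},
    {"offset": [0, -0.5, -9], "roll": 0, "hand": 45},
    {"offset": [0, -0.5, -12], "roll": 0, "hand": 45},
    {"offset": [0, -0.5, -16], "roll": 0, "hand": 45},
    {"offset": [0, -0.5, -22], "roll": 0, "hand": 45},
    {"offset": [0, -0.5, -30], "roll": 0, "hand": 45},
    {"offset": [0, -0.5, -45], "roll": 0, "hand": 45},
    {"offset": [0, -0.5, -70], "roll": 0, "hand": 45},
    {"offset": [0, -0.5, -95], "roll": 0, "hand": 45},
    {"offset": [0, -0.5, -110], "roll": 0, "hand": 45},
    {"offset": [0, -0.5, -110], "roll": 0, "hand": 45},
  ],
)

```text
clock: 5.3
tool_pos: [0.5676, 0.1814, 0.2799]
orientation: [179.7, 0.3, 158.5]
force: [0.9, 0.1, -0.4]
opening: 0.0547
```

Run:
```python
from h import *
o=ctrl.get_obs();print(o['force'],o['moment'],o['opening'],o['tool_pos'],o['orientation'])
a=load('w1')['img'];b=snap('wrist','w4')['img']
A=cv2.resize(a[160:300,210:360],(400,373),interpolation=2);B=cv2.resize(b[80:330,120:390],(400,370),interpolation=2)
cv2.imwrite('pics/c5.png',np.hstack([A[:370],B])[:,:,::-1])
```

```text
[ 0.89978493  0.07830099 -0.36474653] [ 0.01916572 -0.08520469  0.00891373] 0.05467078934352159 [0.56763401 0.18137274 0.27986353] [179.69108272   0.2948554  158.47195438]
```

View pics/c5.png

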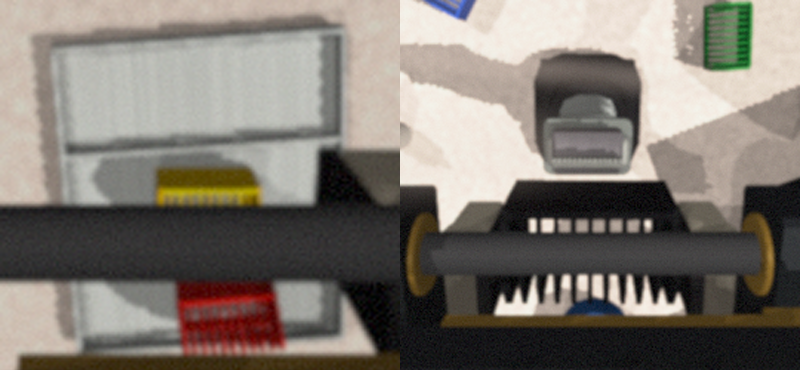

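The black comb is off and held squarely, and the bare head is visible below. The left crop shows the empty pocket with red beyond yellow. I refine the pocket and red comb positions from that picture.

Run:
```python
from h import *
s=load('w1');f=lambda u,v:(210+u/2.667-.3,160+v/2.664-.3)
P=[onz(s,f(*p),z) for p,z in(((58,47),.014),((340,32),.014),((65,152),.012),((340,135),.012))]
print(np.round(P,4).tolist(),np.mean(P,0))
for a,b in((0,1),(2,3)):
    d=P[b]-P[a];print('yaw',np.degrees(np.arctan2(-d[0],d[1])),np.linalg.norm(d))
o=ctrl.get_obs()
T=Ttool(o);c=np.mean(P,0);c[2]=.02;print('to pocket in tool',(np.linalg.inv(T)@np.append(c,1))[:3]*1e3,T[:3,:3].round(3).tolist())
hsv=cv2.cvtColor(s['img'],cv2.COLOR_RGB2HSV);m=(((hsv[...,0]<6)|(hsv[...,0]>172))&(hsv[...,1]>150)).astype(np.uint8)
N,_,st,ce=cv2.connectedComponentsWithStats(m);print(st[st[:,4]>150])
```

```text
[[0.392, -0.2619, 0.014], [0.4281, -0.1147, 0.014], [0.451, -0.2767, 0.012], [0.4859, -0.1272, 0.012]] [ 0.4392678  -0.19513303  0.013     ]
yaw -13.779881520711681 0.15152341418303736
yaw -13.1514287889432 0.15346865483742372
to pocket in tool [ -18.78051224 -397.93022923  256.14498346] [[-0.93, 0.367, 0.004], [0.367, 0.93, 0.003], [-0.003, 0.004, -1.0]]
[[     0      0    512    384 195514]
 [   277    265     40     25    710]]
```

Call:
jog_arm(
  motion=[
    {"offset": [-20, -395, 0], "roll": -0.145, "hand": 45},
    {"offset": [-20, -395, 0], "roll": -0.145, "hand": 45},
    {"offset": [-20, -395, 0], "roll": -0.145, "hand": 45},
    {"offset": [-20, -395, 0], "roll": -0.145, "hand": 45},
    {"offset": [-20, -395, 0], "roll": -0.145, "hand": 45},
    {"offset": [-20, -395, 0], "roll": -0.145, "hand": 45},
    {"offset": [-20, -395, 0], "roll": -0.145, "hand": 45},
    {"offset": [-20, -395, 0], "roll": -0.145, "hand": 45},
    {"offset": [-20, -395, 0], "roll": -0.145, "hand": 45},
    {"offset": [-20, -395, 0], "roll": -0.145, "hand": 45},
    {"offset": [-20, -395, 40], "roll": -0.145, "hand": 45},
    {"offset": [-20, -395, 80], "roll": -0.145, "hand": 45},
    {"offset": [-20, -395, 120], "roll": -0.145, "hand": 45},
    {"offset": [-20, -395, 160], "roll": -0.145, "hand": 45},
    {"offset": [-20, -395, 190], "roll": -0.145, "hand": 45},
    {"offset": [-20, -395, 210], "roll": -0.145, "hand": 45},
    {"offset": [-20, -395, 220], "roll": -0.145, "hand": 45},
    {"offset": [-20, -395, 220], "roll": -0.145, "hand": 45},
  ],
)

```text
clock: 6.85
tool_pos: [0.437, -0.1938, 0.0518]
orientation: [-179.9, -0.3, 166.7]
force: [0.4, 0.0, -0.1]
opening: 0.0549
```

Run:
```python
from h import *
o=ctrl.get_obs();print(o['force'],o['moment'],o['opening'],o['tool_pos'],o['orientation'])
w=snap('wrist','w5')['img'];d=snap('side','side5');q=d['img'][150:240,270:390]
cv2.imwrite('pics/c6.png',np.vstack([cv2.resize(w,(512,384)),cv2.resize(q,(512,384-168+0),interpolation=2)])[:,:,::-1])
```

```text
[ 0.39427889  0.04585136 -0.07549096] [0.00272841 0.09059444 0.00348833] 0.05494855317355496 [ 0.43701362 -0.19382011  0.05181978] [-179.9480019    -0.32628486  166.72116697]
```

View pics/c6.png

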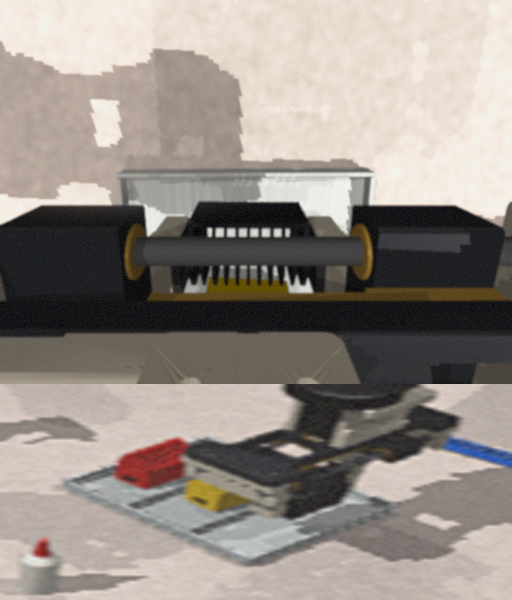

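The held comb is over the empty pocket, clear of both walls and of yellow. I lower it.

Call:
jog_arm(
  motion=[
    {"offset": [-1, 0, 10], "roll": 0, "hand": 45},
    {"offset": [-1, 0, 20], "roll": 0, "hand": 45},
    {"offset": [-1, 0, 27], "roll": 0, "hand": 45},
    {"offset": [-1, 0, 30], "roll": 0, "hand": 45},
    {"offset": [-1, 0, 32], "roll": 0, "hand": 45},
    {"offset": [-1, 0, 33], "roll": 0, "hand": 45},
    {"offset": [-1, 0, 33], "roll": 0, "hand": 45},
  ],
)

```text
clock: 7.53
tool_pos: [0.4406, -0.1942, 0.0219]
orientation: [180.0, 0.0, 166.8]
force: [0.3, 0.2, 0.2]
opening: 0.0549
```

Call:
jog_arm(
  motion=[
    {"offset": [0, 0, 1.5], "roll": 0, "hand": 45},
    {"offset": [0, 0, 3], "roll": 0, "hand": 45},
    {"offset": [0, 0, 3.5], "roll": 0, "hand": 45},
    {"offset": [0, 0, 3.5], "roll": 0, "hand": 45},
  ],
)

```text
clock: 7.87
tool_pos: [0.4404, -0.1942, 0.0181]
orientation: [180.0, 0.0, 166.8]
force: [0.5, -0.0, 0.6]
opening: 0.0548
```

Call:
jog_arm(
  motion=[
    {"offset": [0, 0, 1], "roll": 0, "hand": 45},
    {"offset": [0, 0, 2], "roll": 0, "hand": 45},
    {"offset": [0, 0, 2], "roll": 0, "hand": 45},
  ],
)

```text
clock: 8.12
tool_pos: [0.4405, -0.1942, 0.0178]
orientation: [-180.0, 0.0, 166.8]
force: [-7.6, 4.7, 26.2]
opening: 0.0547
```

Call:
jog_arm(
  motion=[
    {"offset": [0, 0, -1.5], "roll": 0, "hand": 45},
    {"offset": [0, 0, -1.5], "roll": 0, "hand": 60},
    {"offset": [0, 0, -1.5], "roll": 0, "hand": 75},
    {"offset": [0, 0, -1.5], "roll": 0, "hand": 87},
    {"offset": [0, 0, -1.5], "roll": 0, "hand": 87},
    {"offset": [0, 0, -1.5], "roll": 0, "hand": 87},
    {"offset": [0, 0, -10], "roll": 0, "hand": 87},
    {"offset": [0, 0, -30], "roll": 0, "hand": 87},
    {"offset": [0, 0, -60], "roll": 0, "hand": 87},
    {"offset": [0, 0, -95], "roll": 0, "hand": 87},
    {"offset": [-30, 2, -135], "roll": 0, "hand": 87},
    {"offset": [-65, 4, -160], "roll": 0, "hand": 87},
    {"offset": [-100, 7, -180], "roll": 0, "hand": 87},
    {"offset": [-120, 8, -180], "roll": 0, "hand": 87},
    {"offset": [-128, 8, -180], "roll": 0, "hand": 87},
    {"offset": [-128, 8, -180], "roll": 0, "hand": 87},
    {"offset": [-128, 8, -180], "roll": 0, "hand": 87},
  ],
)

```text
clock: 9.53
tool_pos: [0.5659, -0.2156, 0.1953]
orientation: [-180.0, -0.1, 166.7]
force: [-0.2, 0.2, -0.4]
opening: 0.087
```

Run:
```python
from h import *
o=ctrl.get_obs();print(o['force'],o['opening'],o['tool_pos'],o['orientation'])
s=snap('wrist','w6');w=s['img']
print('TCP px',proj(s,o['tool_pos']))
q=w[60:240,150:370];cv2.imwrite('pics/c7.png',cv2.resize(q,None,fx=3.3,fy=3.3,interpolation=2)[:,:,::-1])
```

```text
[-0.20134398  0.15240791 -0.36465594] 0.0869843194809141 [ 0.56586725 -0.21558205  0.19531937] [-1.79999815e+02 -1.14942117e-01  1.66730916e+02]
TCP px [246.32381351 241.52838581]
```

View pics/c7.png

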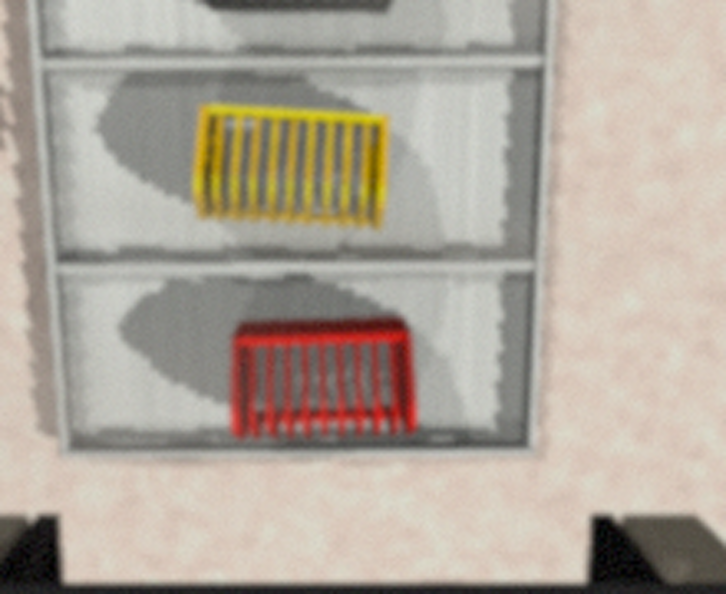

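Run:
```python
from h import *
s=load('w6');f=lambda u,v:(150+u/3.3-.35,60+v/3.3-.35)
for z in(.003,.02,.03,.04,.051):
    for n,a,b in(('tips',(232,437),(417,430)),('ridge',(234,340),(413,336)),('back',(240,324),(405,319))):
        p,q=onz(s,f(*a),z),onz(s,f(*b),z);d=q-p
        print(z,n,((p+q)/2).round(4),'w',np.linalg.norm(d).round(4),'yaw',np.degrees(np.arctan2(-d[0],d[1])).round(1))
p=[onz(s,f(*a),.013) for a in((55,265),(540,262),(68,447),(530,447))];print(np.round(p,4).tolist(),np.mean(p,0))
```

```text
0.003 tips [ 0.5909 -0.2208  0.003 ] w 0.0638 yaw -11.0
0.003 ridge [ 0.5584 -0.2135  0.003 ] w 0.0602 yaw -11.9
0.003 back [ 0.5529 -0.2125  0.003 ] w 0.0553 yaw -11.5
0.02 tips [ 0.5864 -0.2197  0.02  ] w 0.0606 yaw -11.0
0.02 ridge [ 0.5555 -0.2128  0.02  ] w 0.0572 yaw -11.9
0.02 back [ 0.5503 -0.2119  0.02  ] w 0.0525 yaw -11.5
0.03 tips [ 0.5837 -0.2191  0.03  ] w 0.0587 yaw -11.0
0.03 ridge [ 0.5539 -0.2124  0.03  ] w 0.0554 yaw -11.9
0.03 back [ 0.5488 -0.2115  0.03  ] w 0.0509 yaw -11.5
0.04 tips [ 0.5811 -0.2185  0.04  ] w 0.0568 yaw -11.0
0.04 ridge [ 0.5522 -0.2119  0.04  ] w 0.0536 yaw -11.9
0.04 back [ 0.5472 -0.2111  0.04  ] w 0.0493 yaw -11.5
0.051 tips [ 0.5782 -0.2178  0.051 ] w 0.0547 yaw -11.0
0.051 ridge [ 0.5503 -0.2115  0.051 ] w 0.0517 yaw -11.9
0.051 back [ 0.5456 -0.2107  0.051 ] w 0.0475 yaw -11.5
[[0.5139, -0.2914, 0.013], [0.5486, -0.1399, 0.013], [0.5731, -0.305, 0.013], [0.6086, -0.1542, 0.013]] [ 0.5610733  -0.22261513  0.013     ]
```

Red's back rim measures 55.3 mm at floor height, which matches the 55 mm given. It is in the +x pocket with teeth facing +x. I descend with the jaws narrowed to 70 mm to clear the tray rim.

Call:
jog_arm(
  motion=[
    {"offset": [-2.5, 0.5, 40], "roll": -0.03, "hand": 70},
    {"offset": [-2.5, 0.5, 80], "roll": -0.03, "hand": 70},
    {"offset": [-2.5, 0.5, 110], "roll": -0.03, "hand": 70},
    {"offset": [-2.5, 0.5, 130], "roll": -0.03, "hand": 70},
    {"offset": [-2.5, 0.5, 145], "roll": -0.03, "hand": 70},
    {"offset": [-2.5, 0.5, 158], "roll": -0.03, "hand": 70},
    {"offset": [-2.5, 0.5, 168], "roll": -0.03, "hand": 70},
    {"offset": [-2.5, 0.5, 174], "roll": -0.03, "hand": 70},
    {"offset": [-2.5, 0.5, 176], "roll": -0.03, "hand": 70},
    {"offset": [-2.5, 0.5, 176], "roll": -0.03, "hand": 70},
  ],
)

```text
clock: 10.42
tool_pos: [0.569, -0.2158, 0.0201]
orientation: [-180.0, -0.0, 168.5]
force: [0.4, 0.1, 0.4]
opening: 0.0705
```

Call:
jog_arm(
  motion=[
    {"offset": [0, 0, 0], "roll": 0, "hand": 62},
    {"offset": [0, 0, 0], "roll": 0, "hand": 58},
    {"offset": [0, 0, 0], "roll": 0, "hand": 55},
    {"offset": [0, 0, 0], "roll": 0, "hand": 50},
    {"offset": [0, 0, 0], "roll": 0, "hand": 45},
    {"offset": [0, 0, 0], "roll": 0, "hand": 45},
    {"offset": [0, 0, 0], "roll": 0, "hand": 45},
  ],
)

```text
clock: 11.0
tool_pos: [0.5697, -0.2158, 0.0207]
orientation: [-180.0, 0.1, 168.5]
force: [-0.8, 0.5, 5.9]
opening: 0.0547
```

Call:
jog_arm(
  motion=[
    {"offset": [0, 0, -10], "roll": 0, "hand": 45},
    {"offset": [0, 0, -35], "roll": 0, "hand": 45},
    {"offset": [0, 0, -75], "roll": 0, "hand": 45},
    {"offset": [0, 0, -115], "roll": 0, "hand": 45},
    {"offset": [0, 0, -155], "roll": 0, "hand": 45},
    {"offset": [0, 0, -195], "roll": 0, "hand": 45},
    {"offset": [10, 20, -230], "roll": 0.1745, "hand": 45},
    {"offset": [20, 50, -255], "roll": 0.1745, "hand": 45},
    {"offset": [30, 90, -260], "roll": 0.1745, "hand": 45},
    {"offset": [38, 130, -260], "roll": 0.1745, "hand": 45},
    {"offset": [46, 170, -260], "roll": 0.1745, "hand": 45},
    {"offset": [54, 210, -260], "roll": 0.1745, "hand": 45},
    {"offset": [62, 250, -260], "roll": 0.1745, "hand": 45},
    {"offset": [70, 290, -260], "roll": 0.1745, "hand": 45},
    {"offset": [78, 330, -260], "roll": 0.1745, "hand": 45},
    {"offset": [82, 365, -260], "roll": 0.1745, "hand": 45},
    {"offset": [82, 385, -260], "roll": 0.1745, "hand": 45},
    {"offset": [82, 388.5, -260], "roll": 0.1745, "hand": 45},
    {"offset": [82, 388.5, -260], "roll": 0.1745, "hand": 45},
    {"offset": [82, 388.5, -260], "roll": 0.1745, "hand": 45},
  ],
)

```text
clock: 12.67
tool_pos: [0.5664, 0.1806, 0.28]
orientation: [-180.0, -0.0, 158.5]
force: [-0.3, -0.1, -1.2]
opening: 0.0547
```

Run:
```python
from h import *
o=ctrl.get_obs();print(o['force'],o['moment'],o['opening'],o['tool_pos'],o['orientation'])
s=snap('wrist','w7');w=s['img']
a=load('w4')['img'][130:310,130:370];b=w[130:310,130:370]
q=np.hstack([cv2.resize(x,(400,300),interpolation=2) for x in(a,b)])
d=np.hstack([cv2.resize(x[140:230,165:335] if 0 else x[155:245,185:305],(400,300),interpolation=2) for x in (load('w4')['img'],w)])
cv2.imwrite('pics/c8.png',np.vstack([q,d])[:,:,::-1])
```

```text
[-0.32289142 -0.11801252 -1.17647842] [-0.07612457  0.00042194  0.0293423 ] 0.054725111125434454 [0.56640397 0.18064246 0.28003398] [-1.79965753e+02 -1.99452043e-02  1.58478263e+02]
```

View pics/c8.png

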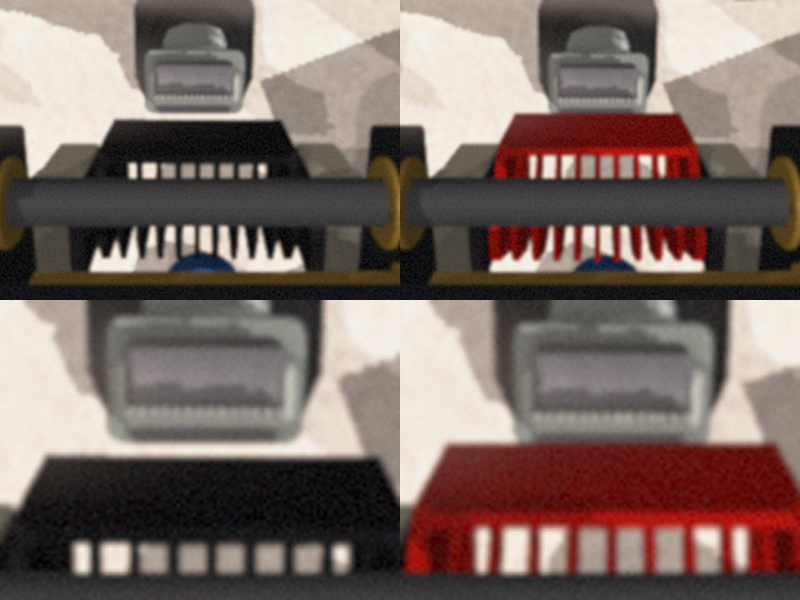

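Run:
```python
from h import *
f=lambda u,v:(185+u/3.333-.35,155+(v-300)/3.333-.35)
Tc=cams.snapshot('wrist')['T_tool_cam']
for t,zr,L,Rr,bl,br,fl,fr in(('w4',.015,(45,458),(378,458),(108,320),(307,322),(108,440),(303,440)),('w7',.0177,(47,445),(377,445),(110,320),(310,322),(110,442),(306,442))):
    s=load(t);s2=dict(s,cam_to_world=Tc)
    q=[onz(s2,f(*p),zr)*1e3 for p in(L,Rr)];print(t,'rim in tool mm',np.round(q,1).tolist())
    T=s['cam_to_world']@np.linalg.inv(Tc)
    for n,ps in(('back',(bl,br)),('front',(fl,fr))):
        w=[onz(s,f(*p),.15) for p in ps];w=np.array(w);m=w.mean(0);d=w[1]-w[0]
        print(n,m.round(4),'w',np.linalg.norm(d).round(4),'yaw',np.degrees(np.arctan2(-d[0],d[1])).round(1),'in tool',(np.linalg.inv(T)@np.append(m,1))[:3].round(4)*1e3)
```

```text
w4 rim in tool mm [[16.6, -26.5, 15.0], [16.6, 28.1, 15.0]]
back [0.5503 0.1887 0.15  ] w 0.054 yaw -22.1 in tool [ 19.5  -0.3 129.8]
front [0.5814 0.1758 0.15  ] w 0.0545 yaw -21.6 in tool [-14.2  -0.9 129.9]
w7 rim in tool mm [[18.0, -26.5, 17.7], [18.0, 28.3, 17.7]]
back [0.5484 0.1881 0.15  ] w 0.0543 yaw -22.1 in tool [ 19.5   0.4 130. ]
front [0.58  0.175 0.15 ] w 0.0548 yaw -21.5 in tool [-14.8  -0.2 130. ]
```

Call:
jog_arm(
  motion=[
    {"offset": [0, 0, 30], "roll": 0, "hand": 45},
    {"offset": [0, 0, 55], "roll": 0, "hand": 45},
    {"offset": [0, 0, 70], "roll": 0, "hand": 45},
    {"offset": [0, 0, 78], "roll": 0, "hand": 45},
    {"offset": [0, 0, 82], "roll": 0, "hand": 45},
    {"offset": [0, 0, 85], "roll": 0, "hand": 45},
    {"offset": [0, 0, 87], "roll": 0, "hand": 45},
    {"offset": [0, 0, 87], "roll": 0, "hand": 45},
  ],
)

```text
clock: 13.43
tool_pos: [0.567, 0.1812, 0.1937]
orientation: [180.0, 0.0, 158.5]
force: [0.1, 0.5, -0.2]
opening: 0.0549
```

Call:
jog_arm(
  motion=[
    {"offset": [0, 0, 2], "roll": 0, "hand": 45},
    {"offset": [0, 0, 4], "roll": 0, "hand": 45},
    {"offset": [0, 0, 6], "roll": 0, "hand": 45},
    {"offset": [0, 0, 6], "roll": 0, "hand": 45},
    {"offset": [0, 0, 6], "roll": 0, "hand": 45},
  ],
)

```text
clock: 13.85
tool_pos: [0.5666, 0.1813, 0.187]
orientation: [-180.0, -0.0, 158.5]
force: [0.2, 1.6, 0.1]
opening: 0.055
```

Call:
jog_arm(
  motion=[
    {"offset": [0, 0, 2], "roll": 0, "hand": 45},
    {"offset": [0, 0, 4], "roll": 0, "hand": 45},
    {"offset": [0, 0, 6], "roll": 0, "hand": 45},
    {"offset": [0, 0, 7], "roll": 0, "hand": 45},
    {"offset": [0, 0, 7], "roll": 0, "hand": 45},
    {"offset": [0, 0, 7], "roll": 0, "hand": 45},
  ],
)

```text
clock: 14.35
tool_pos: [0.5666, 0.1812, 0.18]
orientation: [-180.0, -0.0, 158.5]
force: [-0.5, -0.2, -0.8]
opening: 0.0548
```

Call:
jog_arm(
  motion=[
    {"offset": [0, 0, 1], "roll": 0, "hand": 45},
    {"offset": [0, 0, 2], "roll": 0, "hand": 45},
    {"offset": [0, 0, 3], "roll": 0, "hand": 45},
    {"offset": [0, 0, 4], "roll": 0, "hand": 45},
    {"offset": [0, 0, 5], "roll": 0, "hand": 45},
    {"offset": [0, 0, 5], "roll": 0, "hand": 45},
  ],
)

```text
clock: 14.85
tool_pos: [0.5671, 0.1809, 0.176]
orientation: [180.0, 0.1, 158.5]
force: [-0.3, -2.8, 6.2]
opening: 0.0551
```

Call:
jog_arm(
  motion=[
    {"offset": [0, 0, 1], "roll": 0, "hand": 45},
    {"offset": [0, 0, 2], "roll": 0, "hand": 45},
    {"offset": [0, 0, 3], "roll": 0, "hand": 45},
    {"offset": [0, 0, 3], "roll": 0, "hand": 45},
  ],
)

```text
clock: 15.18
tool_pos: [0.5669, 0.1808, 0.1725]
orientation: [-180.0, 0.0, 158.5]
force: [1.5, -3.5, -0.2]
opening: 0.0548
```

Call:
jog_arm(
  motion=[
    {"offset": [0, 0, 1], "roll": 0, "hand": 45},
    {"offset": [0, 0, 2], "roll": 0, "hand": 45},
    {"offset": [0, 0, 3], "roll": 0, "hand": 45},
    {"offset": [0, 0, 3], "roll": 0, "hand": 45},
  ],
)

```text
clock: 15.52
tool_pos: [0.566, 0.1811, 0.1679]
orientation: [-179.9, -0.1, 158.5]
force: [1.5, -2.2, -6.8]
opening: 0.0547
```

Call:
jog_arm(
  motion=[
    {"offset": [0, 0, 1], "roll": 0, "hand": 45},
    {"offset": [0, 0, 1], "roll": 0, "hand": 45},
  ],
)

```text
clock: 15.68
tool_pos: [0.5661, 0.1811, 0.1678]
orientation: [-179.9, -0.0, 158.5]
force: [-3.2, -1.3, -2.0]
opening: 0.0551
```

It's at the predicted home height (0.1678 against 0.1677). The catches pulled it down, and a further 1 mm of command moved it no lower, so it has snapped home. I release and retreat upward.

Call:
jog_arm(
  motion=[
    {"offset": [0, 0, 0], "roll": 0, "hand": 60},
    {"offset": [0, 0, 0], "roll": 0, "hand": 72},
    {"offset": [0, 0, 0], "roll": 0, "hand": 80},
    {"offset": [0, 0, 0], "roll": 0, "hand": 84},
    {"offset": [0, 0, -5], "roll": 0, "hand": 84},
    {"offset": [0, 0, -20], "roll": 0, "hand": 84},
    {"offset": [0, 0, -50], "roll": 0, "hand": 84},
    {"offset": [0, 0, -90], "roll": 0, "hand": 84},
    {"offset": [0, 0, -120], "roll": 0, "hand": 84},
    {"offset": [0, 0, -130], "roll": 0, "hand": 84},
    {"offset": [0, 0, -130], "roll": 0, "hand": 84},
    {"offset": [0, 0, -130], "roll": 0, "hand": 84},
    {"offset": [0, 0, -130], "roll": 0, "hand": 84},
  ],
)

```text
clock: 16.77
tool_pos: [0.5661, 0.1811, 0.297]
orientation: [-180.0, -0.1, 158.5]
force: [0.6, 0.1, -0.6]
opening: 0.0841
```

Run:
```python
from h import *
o=ctrl.get_obs();print(o['force'],o['opening'],o['tool_pos'],o['orientation'])
w=snap('wrist','w8');d=snap('side','side8')
a=cv2.resize(w['img'][90:250,150:350],(400,320),interpolation=2)
b=cv2.resize(d['img'][195:285,180:292],(400,320),interpolation=2)
c=cv2.resize(d['img'][150:240,270:390],(400,280),interpolation=2)
e=cv2.resize(load('w2')['img'][90:250,150:350],(400,280),interpolation=2)
cv2.imwrite('pics/c9.png',np.vstack([np.hstack([a,b]),np.hstack([e,c])])[:,:,::-1])
```

```text
[ 0.59789303  0.13950713 -0.57319143] 0.0841013501661772 [0.56607619 0.18109238 0.29704218] [-1.79950944e+02 -6.32450068e-02  1.58468251e+02]
```

View pics/c9.png

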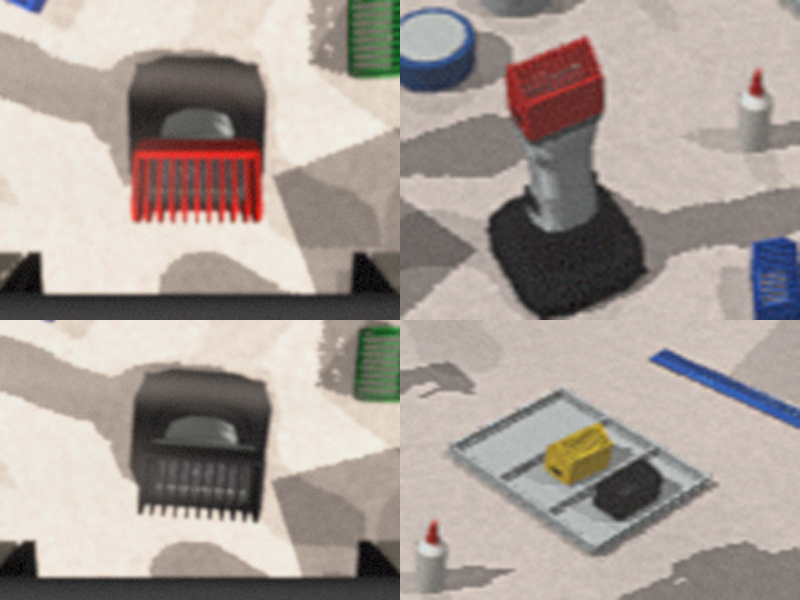

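Red sits squarely on the head with its teeth to the front. Black stands upright in the free pocket, and yellow and the bottle haven't moved. One numeric check of seat height follows: the red rim's lower edge in the side view against the old black comb's.

Run:
```python
from h import *
a=load('side0')['img'].astype(int);b=load('side8')['img'].astype(int)
red=(b[...,0]>1.8*b[...,1])&(b[...,0]>70);blk=a.max(2)<75
for c in range(212,232,4):
    r=np.where(red[200:245,c])[0]+200;k=np.where(blk[200:245,c])[0]+200
    print(c,'red',r.min(),r.max(),'black',k.min(),k.max())
D=load('side8');print('px per mm in z',proj(D,[.566,.181,.15])-proj(D,[.566,.181,.151]))
```

```text
212 red 213 227 black 216 229
216 red 212 233 black 214 233
220 red 210 232 black 213 234
224 red 209 231 black 211 233
228 red 207 229 black 210 231
px per mm in z [0.02037481 0.29819027]
```

Run:
```python
from h import *
s=load('w8');b=s['img'].astype(int);red=(b[...,0]>1.8*b[...,1])&(b[...,0]>60);red[:, :200]=0;red[:,300:]=0;red[230:]=0
ys,xs=np.where(red);print(ys.min(),ys.max())
for r in range(ys.min(),ys.min()+8):
    c=np.where(red[r])[0];m=[onz(s,(c.min()-.5,r),.15),onz(s,(c.max()+.5,r),.15)];print(r,c.min(),c.max(),np.mean(m,0).round(4),np.linalg.norm(m[1]-m[0]).round(4))
print('expected rear rim px home',proj(s,[.5497,.1876,.15]),' 4mm high',proj(s,[.5497,.1876,.154]))
cv2.imwrite('pics/c10.png',cv2.resize(load('side8')['img'][200:250,195:245],(600,600),interpolation=2)[:,:,::-1])
```

```text
159 200
159 268 274 [0.5571 0.2089 0.15  ] 0.0067
160 221 277 [0.5503 0.189  0.15  ] 0.0547
161 219 278 [0.551  0.1882 0.15  ] 0.0576
162 219 278 [0.5519 0.1878 0.15  ] 0.0577
163 219 279 [0.553  0.1879 0.15  ] 0.0587
164 217 279 [0.5535 0.1866 0.15  ] 0.0607
165 217 280 [0.5546 0.1867 0.15  ] 0.0617
166 216 280 [0.5553 0.1859 0.15  ] 0.0627
expected rear rim px home [247.47209456 159.97972119]  4mm high [247.45796836 160.68327381]
```

View pics/c10.png

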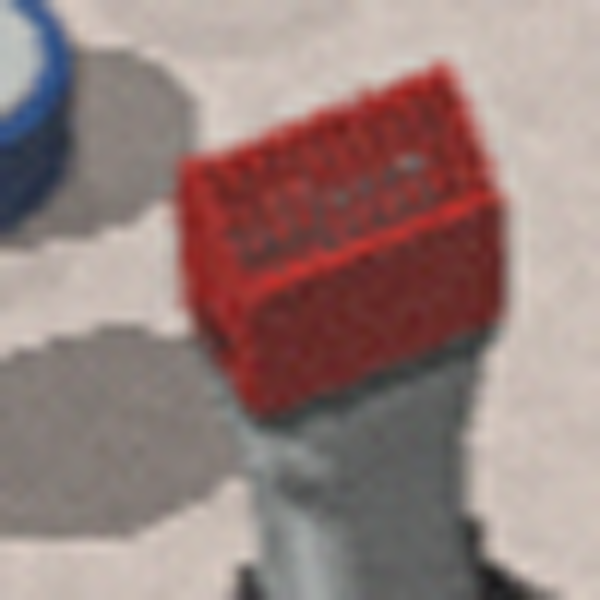

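The rim lies flat on the shoulder with no gap all round. The rear edge is 54.7 mm wide at seat height, at (0.550, 0.189), as expected. I'm handing in.

```bash
python3 -c "
from h import *
print(order.close_job())"
```

```text
the job is handed in; nothing more can be done
None
```

The comb change is done and handed in at about 17 s of the 48 s allowed. I got no verdict back, so the checks below are my own.

- **Short black comb:** I pulled it straight up off the head and lowered it into the free pocket until it touched the floor, at about 26 N. In the last side view it stands upright there.
- **Long red comb:** I pressed it on in small steps, and the highest force I read was about 6 N. The catches then drew it down, and one more 1 mm step moved it no lower. It stopped at 167.8 mm, against 167.7 mm predicted. The last close view shows it on the shoulder with no visible gap, square and with the teeth to the front.
- **Other objects:** The yellow comb and oil bottle look unmoved in the last views. I did not measure the other bystanders again. The arm ended clear above the clipper with the gripper open.

Two checks disagreed:
- **Seat height in the side view:** A rough colour-edge comparison put the red rim 0 to 2 pixels higher than the black comb's had been, which could mean up to about 6 mm. I put this down to dark shading under the black rim, because the close view, the stop height and the wrist-camera rear edge all agree with it being home.
- **Front-to-back position:** Before pressing, my two estimates differed by about 2 mm. I went between them, and the comb went on with little side force (3.5 N at most in the readings).

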